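# Put the baking cups on the angled holder

### The arm

A 6-joint arm with a two-finger parallel gripper is mounted at the origin on a cart in front of the work surface, level with it; the furniture and walls round the work are solid. World frame = base frame: x ahead of the robot, y to its left, z up, the work surface at z = 0. Lengths are in m, angles in rad, forces in N, time in s.
With the tool pointing down it reaches from about 0.3 to 0.875 m from the base axis. Payload 6.4 kg.
Tool frame: the origin (TCP) lies at the very end of the fingers, on their centre line; the grasp point (between the pads) lies 19 mm behind it; z points along the fingers, y is the line along which they close (so a half turn about z gives the same grasp; the last joint's range is limited). The gripper opens to 85 mm and grips with 20 to 120 N. Pads are 22 mm wide; open, the fingers measure 114 mm over their backs; the gripper's body (76 mm by 85 mm) begins 54 mm behind the grasp point. The pads swing forward as they close: fully open they stand 13 mm farther back than shut.
Start: joints at [1.143, 0.181, 1.607, -0, 1.354, -0.206], TCP at [0.126, 0.561, 0.231] pointing down, gripper open.
Joint ranges: [-2.99, 2.99], [-0.89, 2.07], [0.3, 2.58], [-1.14, 4.28], [0, 2.63], [-3.12, 3.12]. Speed limits (rad/s): [2.57, 2.57, 3.01, 3.14, 3.14, 3.14].

### API

Orientations are given as [roll, pitch, yaw] about the fixed x, y, z axes, in that order (R = Rz(yaw) Ry(pitch) Rx(roll)).
In Python, from cell import bot, capture gives the robot as it stands.
- The arm moves only by the shell command python3 -m creep 'ROWS' [FORCE]. ROWS is JSON, a list that holds one entry, the list of rows, each a list of 7 numbers: the shift along the tool's x, y, z each as a share of 0.08 m, from -1 to 1, then the turn, a rotation vector about the tool's x, y, z each as a share of pi/2 rad, from -1 to 1, then the opening, from -1 (shut) to 1 (fully open). A call has 1 to 10 rows; each row is the pose to reach, as a shift and turn from the pose commanded when the call began, along the tool's axes at that moment; what a row does not reach only later rows make up. A row lasts 1/12 s, in which the tool goes at most 41.7 mm and 7.16 degrees, less where a joint would pass 70% of its speed; a pose out of reach is approached as far as the arm can. A call with a number of a shift or a turn outside -1 to 1 is refused whole. A call with a gripper value outside its range is refused whole. The fingers move at their own pace and stop on an object; FORCE is the grip in N (left out, the last holds). Time passes only in rows, so rows that repeat a pose let the fingers close. It gives the time, the measured TCP pose, the force, the opening and the grip force at its end, in the units of the state.
- bot.get_obs(): the state, without advancing time (a new reading comes with each control period).
- capture(name): name is "scene" or "top" or "wrist"; returns a dict with "img" (420x560x3 uint8, red, green, blue), "depth" (420x560 float32, m along the optical axis (not along the pixel's ray), 0 where there is no reading), "fov_y" (degrees; the focal length in pixels is half the picture's height over the tangent of half this angle, whatever the lens; pixels are square), "cx", "cy" (the principal point, pixels), "xyz" and "rotation" of the camera in the world. Camera axes: x right, y down, z forward; pixel columns grow to the right and rows downward; lengths in m; the calibration is good to about 2 mm. A picture is of the moment at which its call begins.
- bot.finish_job(): hands the job in; it is judged then, once.
The state is a dict: "time": time; "joint_pos": joint angles; "joint_velocities": joint speeds; "joint_torque": joint torques, N m; "ee_pos": TCP position; "orientation": TCP orientation; "wrist_force": force on the tool from outside, world axes, zero at the start; "torque": the same for the moment, N m; "opening": opening from 0.0 (shut) to 1.0 (fully open); "grasp_force": force on a finger pad.
Only numpy, scipy, OpenCV 4.12 (cv2) and the standard library are available. Lean on these libraries where they do the work, as an engineer would, in place of code of your own. Each camera call takes 0.05 s, during which the arm holds its last target. There are 200 camera calls.

### The job

Lift the steel dust cover off the stack of pink paper baking cups by its black knob and stand it, knob up, on the bare table. Then set the stack on the sloped seat of the blue angled holder, right way up with its bottom flat on the slope, between the front lip and the leaning back panel and midway between the two open sides. Set both down gently, not dropped, and leave the green-capped spice jar, the piping nozzle and the cutter ring near by as they are.

Things in the scene. Friction and masses are not known exactly. Their poses are not given: they have to be found in the camera images.
- cover: Loose dust cover: a round steel can upside down over the cups, 80 mm across, open below (inside 75 mm across, 68 mm deep), top face 72 mm above the origin; on it a black cylindrical knob 26 mm across, 28 mm high (its top at 100 mm). 120 g. Origin: centre of the open rim below, z up through the knob. It may stand on any bare piece of table.
- cups: Stack of pink nested paper baking cups, round, stiff enough to be pinched (acts as a cylinder 56 mm across; it looks about 59 mm at the top, narrower at the foot), 59 mm high, 30 g. Starts standing on the table under the cover, which hides it. Origin: centre of its underside, z up along its axis.
- holder: Blue steel angled holder, fixed to the table: foot plate 100 x 84 x 6 mm on four wire legs that carry a tilted tray. Origin: centre of the foot on the table, z up; its lip side faces its own -x, roughly to the robot.
- tray: The holder's tilted tray. Origin: centre of its seat's top face, 75 mm above the table; z: seat normal, 30 deg from vertical, leaning to the lip side (to the robot); y: level, across; x: up the slope. Seat 76 mm wide (y), open at both sides, 68 mm long (x) between a front lip at x=-34 mm, 14 mm high, and a back panel at x=+34 mm, square to the seat, 80 mm high, overhanging it. Walls 4 mm.
- spice_jar: Bystander, loose: spice jar with green cap, 46 mm across, 106 mm high. Origin: centre of its underside.
- nozzle: Bystander, loose: pale grey conical piping nozzle, 40 mm across, 50 mm high, on its wide end. Origin: centre of its underside.
- cutter_ring: Bystander, loose: metal pastry cutter ring, 70 mm across, 35 mm high. Origin: centre of its underside. (Other clutter is fixed: tape dispenser and pen at the left, y above 0.37; rings, tape, scissors, red-capped jar, power cord and spray bottle at the back, x above 0.66.)

How it is judged:
On the way:
1. the cover stands knob up on the table, clear of the cups (height (world z) of cover below 0.008 m and angle between cover's own z axis and vertical below 0.1 rad and horizontal distance between cover and cups above 0.075 m and contact force between the fingers and cover below 0.05 N), for 0.2 s.
At the end, for the whole second after the job is handed in: Cover knob up on the table (rim within 8 mm of it, tilt under 0.1 rad, over 75 mm from the cups); stack right way up on the seat, underside centre within 13 mm of seat centre along the slope, 15 mm across, 6 mm off it, axis within 0.14 rad of its normal; both at rest (height (world z) of cover below 0.008 m and angle between cover's own z axis and vertical below 0.1 rad and horizontal distance between cover and cups above 0.075 m and x of cups in the frame of tray between -0.013 and 0.013 m and y of cups in the frame of tray between -0.015 and 0.015 m and z of cups in the frame of tray between -0.004 and 0.006 m and angle between the z axis of cups and the z axis of tray, either way round below 0.14 rad and angle between cups's own z axis and vertical below 0.8 rad and linear speed of each of cups, cover below 0.02 m/s); the robot touches nothing.
It fails at once if a bystander (spice jar, nozzle, cutter ring) was shifted more than 20 mm or tipped (distance of any of spice_jar, nozzle, cutter_ring from where it was at the start of the episode above 0.02 m or angle between any of spice_jar, nozzle, cutter_ring's own z axis and vertical above 0.3 rad).
It fails at once if the stack of cups was dropped (over 0.5 m/s while not held) (linear speed of cups above 0.5 m/s and contact force between the fingers and cups below 0.05 N).
It fails at once if the cover was dropped (over 0.5 m/s while not held) (linear speed of cover above 0.5 m/s and contact force between the fingers and cover below 0.05 N).
It also fails if it takes over 69 s, if anything falls off the work surface, if the arm or the gripper's body presses on something with over 40 N, if the wrist force passes 120 N, or if a joint passes its speed limit or range.

## Working session

There is one attempt and no reset: what is moved stays moved. The work goes in short steps, Python scripts to look and compute and a shell command to move; the robot and the scene stay as the last step left them, time stands still between calls to the robot, and variables do not carry over. Pictures are saved under pics/ and viewed, at most 10 in all, crops included, and the job is handed in when it is done.

```bash
ls; mkdir -p pics; cat > h.py <<'E'
import numpy as np, cv2
from cell import bot, capture
from scipy.spatial.transform import Rotation as R
np.set_printoptions(precision=4,suppress=True)
def K(c): return c["img"].shape[0]/2/np.tan(np.radians(c["fov_y"])/2)
def rot(c):
    r=np.array(c["rotation"],float)
    return r if r.shape==(3,3) else (R.from_euler("xyz",r).as_matrix() if r.size==3 else R.from_quat(r).as_matrix())
def cloud(c):
    f=K(c);v,u=np.mgrid[:420,:560];d=c["depth"]
    p=np.stack([(u-c["cx"])/f*d,(v-c["cy"])/f*d,d],-1)
    return p@rot(c).T+np.array(c["xyz"])
def save(c,n): cv2.imwrite("pics/"+n,c["img"][...,::-1])
E
python3 - <<'E'
from h import *
for n in("scene","top"):
    c=capture(n);save(c,n+"0.png");np.savez("%s0.npz"%n,**c);print(n,c["xyz"],c["rotation"],c["fov_y"],c["cx"],c["cy"])
print(bot.get_obs())
E
```

```text
pics
scene [ 0.1654 -0.4146  0.5471] [-2.1671 -0.0214 -0.5805] 51.6042915020772 277.22169041222236 217.341897017039
top [0.4963 0.1788 0.9334] [-3.0786 -0.0424 -1.5868] 52.07348947802507 280.7006320692766 209.81869165082813
{'time': 0.1, 'joint_pos': array([ 1.1427,  0.1815,  1.6079,  0.    ,  1.3538, -0.2063]), 'joint_velocities': array([ 0.0013, -0.0019, -0.0025,  0.0003,  0.0025, -0.0006]), 'joint_torque': array([ -0.0006, -44.5874, -35.2241,  -0.0003,   0.0041,  -0.    ]), 'ee_pos': array([0.1262, 0.5605, 0.2305]), 'orientation': array([-3.14  , -0.0004,  2.9198]), 'wrist_force': array([0.2892, 0.4705, 0.2822]), 'torque': array([-0.012 ,  0.0273, -0.0432]), 'grasp_force': 0.0, 'opening': 0.9991296617173668}
```

View pics/top0.png

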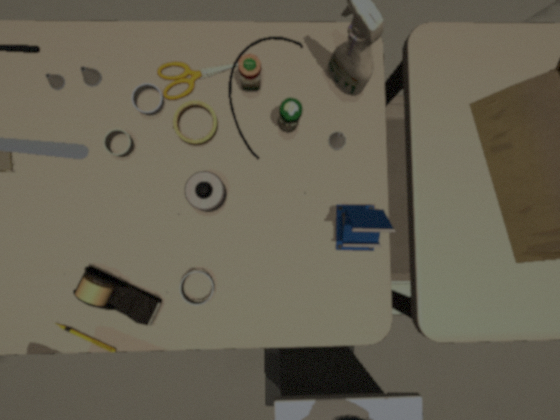

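View pics/scene0.png

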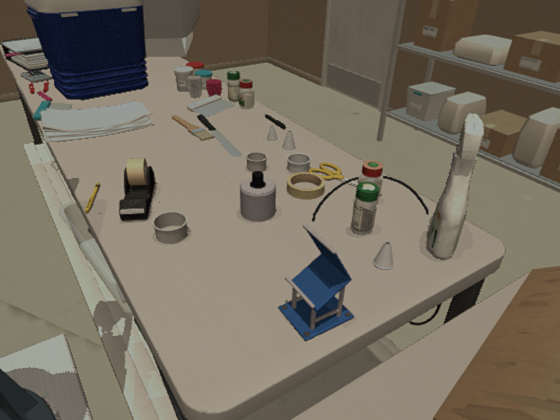

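The top view shows the cover and knob at about (204,190), the holder at (360,228), the green jar at (290,108), the nozzle at (337,140) and the ring at (198,286). The scene view shows the knob at (258,180) and the tray at (320,275), with its back panel leaning over the seat. Next I'll measure.

```bash
python3 - <<'E'
from h import *
for n in("top","scene"):
    c=dict(np.load(n+"0.npz"));P=cloud(c);I=c["img"].astype(int);r,g,b=I[...,0],I[...,1],I[...,2];z=P[...,2]
    print(n,"valid",(c["depth"]>0).mean())
    T=P[(abs(z)<.015)];print("table z",np.median(T[:,2]))
    if n=="top":
        ky,kx,by,bx=190,204,228,360
        for nm,(u,v) in dict(cover=(204,190),jar=(290,108),noz=(337,140),ring=(198,286),tabl=(260,240)).items():
            w=P[v-28:v+28,u-28:u+28].reshape(-1,3);w=w[w[:,2]>.02]
            if len(w):print(nm,len(w),w.min(0),w.max(0),np.median(w,0))
        xy=P[...,:2]
    else: ky,kx=180,258
    w=P[ky-30:ky+40,kx-30:kx+30].reshape(-1,3)
    k=w[(w[:,2]>.09)&(w[:,2]<.11)];print("knob top",len(k),k.min(0),k.max(0),k.mean(0))
    t=w[(w[:,2]>.066)&(w[:,2]<.078)];print("covtop",len(t),t.min(0),t.max(0))
    if len(t)>20:
        print(cv2.minEnclosingCircle((t[:,:2]*1000).astype(np.float32)))
    m=(b>r+25)&(b>g+10)&(c["depth"]>0)&(P[...,0]<.6)&(P[...,1]<.2)&(P[...,1]>-.4)&(P[...,0]>.2)
    q=P[m];print("blue",len(q),q.min(0),q.max(0))
    f=q[q[:,2]<.012];print("foot",len(f),cv2.minAreaRect((f[:,:2]*1000).astype(np.float32)))
    np.save(n+"_blue.npy",q)
    h=np.histogram(q[:,2],bins=np.arange(-.01,.18,.01));print(h[0])
E
```

```text
top valid 0.9960204081632653
table z -0.0010226334683199334
cover 1312 [0.4963 0.1788 0.0207] [0.6314 0.3355 0.9334] [0.5896 0.2922 0.0709]
jar 665 [0.4963 0.0968 0.0206] [0.7709 0.1788 0.9334] [0.7384 0.1229 0.1037]
noz 134 [ 0.4963 -0.0006  0.0201] [0.7194 0.1788 0.9334] [0.7024 0.0176 0.0357]
ring 217 [0.3607 0.1788 0.0203] [0.4963 0.3521 0.9334] [0.3922 0.3232 0.0333]
tabl 19 [0.4963 0.1788 0.9334] [0.4963 0.1788 0.9334] [0.4963 0.1788 0.9334]
knob top 138 [0.5812 0.2833 0.0918] [0.6052 0.3086 0.1026] [0.5926 0.2951 0.0984]
covtop 1021 [0.554  0.2568 0.0661] [0.631  0.3349 0.0773]
((592.643310546875, 295.5055236816406), 39.471534729003906)
blue 1435 [ 0.4664 -0.0578  0.0006] [0.5609 0.0179 0.159 ]
foot 297 ((513.985107421875, -18.114849090576172), (70.32197570800781, 94.0503158569336), 88.51707458496094)
[  0 295   2   0   0   0 116 278  55  25  69  98  95 106 111 114  71   0]
scene valid 0.9203784013605442
table z 0.0007385412686549131
knob top 100 [0.5779 0.2795 0.0904] [0.6026 0.306  0.1032] [0.5884 0.2898 0.0978]
covtop 470 [0.5516 0.2543 0.0661] [0.6271 0.3307 0.0779]
((589.1600341796875, 291.8938903808594), 39.241249084472656)
blue 3091 [ 0.4616 -0.067   0.002 ] [0.5623 0.0192 0.159 ]
foot 1275 ((513.26025390625, -24.891178131103516), (83.64398956298828, 100.5711441040039), 87.09962463378906)
[   0 1275    1    0    0    0   46  493  499  486  153   20   23   27
   24   35    9    0]
```

```bash
cat >> h.py <<'E'
def go(p,q=None,o=None):
    "tool-frame shift (in 0.08 m shares) to world p; turn shares to rotation q"
    o=o or bot.get_obs();M=R.from_euler("xyz",o["orientation"])
    print("ee",o["ee_pos"],"rpy",o["orientation"],"shift",M.inv().apply(np.array(p)-o["ee_pos"])/.08)
    if q is not None: print("turn",(M.inv()*q).as_rotvec()/(np.pi/2))
E
python3 - <<'E'
from h import *
from scipy.optimize import minimize
for n in("top","scene"):
    q=np.load(n+"_blue.npy");
    # foot yaw
    f=q[(q[:,2]<.012)]
    for yaw in (-.05,0.,.03):
        x=np.array([np.cos(yaw),np.sin(yaw),0]);T=np.stack([x*.866+[0,0,.5],[-np.sin(yaw),np.cos(yaw),0],-.5*x+[0,0,.866]],1)
    h=q[q[:,2]>.05]
    # two dominant planes by RANSAC
    rng=np.random.default_rng(0);rest=h
    for k in range(3):
        best=None
        for _ in range(800):
            a=rest[rng.integers(len(rest),size=3)];nn=np.cross(a[1]-a[0],a[2]-a[0]);l=np.linalg.norm(nn)
            if l<1e-5:continue
            nn/=l;i=abs((rest-a[0])@nn)<.002
            if best is None or i.sum()>best.sum():best=i
        s=rest[best];m=s.mean(0);nn=np.linalg.svd(s-m)[2][2];nn*=np.sign(nn[2])
        print(n,len(s),"n",nn,"mean",m,"min",s.min(0),"max",s.max(0),"tilt",np.degrees(np.arccos(nn[2])),"az",np.degrees(np.arctan2(nn[1],nn[0])))
        rest=rest[~best]
        if len(rest)<50:break
E
```

```text
top 669 n [ 0.8671 -0.0239  0.4976] mean [ 0.5298 -0.0192  0.1253] min [ 0.5107 -0.0578  0.0883] max [0.5509 0.016  0.159 ] tilt 60.16147553500943 az -1.5802470604989314
top 351 n [-0.5054  0.0261  0.8625] mean [ 0.4996 -0.0127  0.0647] min [ 0.4822 -0.0569  0.055 ] max [0.5505 0.0168 0.0938] tilt 30.40420958692795 az 177.04746806552726
top 69 n [-0.0693 -0.0259  0.9973] mean [ 0.4881 -0.0184  0.0619] min [ 0.4823 -0.055   0.0596] max [0.5075 0.0171 0.0656] tilt 4.241670695879098 az -159.52104335950463
scene 1558 n [-0.4992  0.0197  0.8663] mean [ 0.5143 -0.0259  0.076 ] min [ 0.4803 -0.0629  0.0572] max [0.5449 0.0147 0.0948] tilt 29.970815917770533 az 177.7401431678203
scene 162 n [ 0.8686 -0.0167  0.4953] mean [ 0.525  -0.0368  0.124 ] min [ 0.5052 -0.0629  0.0892] max [0.5439 0.0086 0.159 ] tilt 60.31111817646506 az -1.1039321935265374
scene 71 n [-0.5135 -0.0663  0.8555] mean [ 0.5083 -0.037   0.0717] min [ 0.4824 -0.0615  0.0548] max [0.5394 0.0114 0.0936] tilt 31.18444605317673 az -172.6416221457042
```

```bash
python3 - <<'E'
from h import *
q=R.from_matrix(np.array([[-1,0,0],[0,1,0],[0,0,-1.]]))
go([.591,.2935,.2],q)
c=cv2.imread("pics/scene0.png");cv2.imwrite("pics/crop0.png",cv2.resize(c[210:350,250:390],(700,700))[:600])
E
```

```text
ee [0.1262 0.5605 0.2305] rpy [-3.14   -0.0004  2.9198] shift [-6.4014 -1.9767  0.3816]
turn [-0.001  -0.0003 -0.1412]
```

View pics/crop0.png

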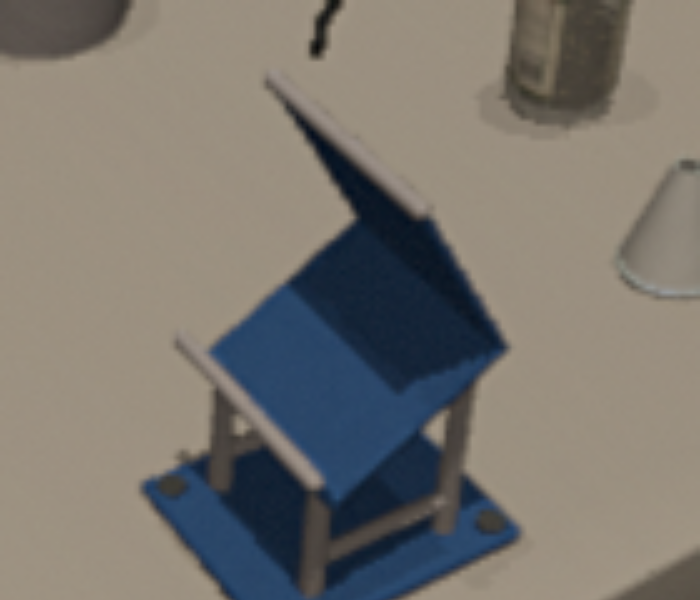

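The seat is centred near (0.515, -0.0225, 0.075) with yaw about -0.03, and the cover is at about (0.591, 0.293). I'm moving over the cover now.

```bash
python3 -m creep '[[[0,0,0,0,0,-0.141,1],[0,0,0,0,0,-0.141,1],[0,0,0,0,0,-0.141,1]]]' 30 | tail -3
for i in 1 2 3 4 5; do :; done
python3 -m creep '[[[-0.97,-0.556,0,0,0,0,1],[-0.97,-0.556,0,0,0,0,1],[-0.97,-0.556,0,0,0,0,1]]]' | tail -1
python3 -m creep '[[[-0.97,-0.556,0,0,0,0,1],[-0.97,-0.556,0,0,0,0,1],[-0.97,-0.556,0,0,0,0,1]]]' | tail -1
python3 -m creep '[[[-0.97,-0.556,0,0,0,0,1],[-0.97,-0.556,0,0,0,0,1],[-0.97,-0.556,0,0,0,0,1]]]' | tail -1
python3 -m creep '[[[-0.97,-0.556,0,0,0,0,1],[-0.97,-0.556,0,0,0,0,1],[-0.97,-0.556,0,0,0,0,1]]]' | tail -1
python3 -m creep '[[[-0.97,-0.556,0,0,0,0,1],[-0.97,-0.556,0,0,0,0,1],[-0.97,-0.556,0,0,0,0,1]]]' | tail -1
python3 - <<'E'
from h import *
q=R.from_matrix(np.array([[-1,0,0],[0,1,0],[0,0,-1.]]))
go([.591,.2935,.2],q)
c=capture("wrist");save(c,"w1.png");print(c["xyz"],c["rotation"])
P=cloud(c);w=P[(P[...,2]>.09)&(P[...,2]<.108)&(abs(P[...,0]-.59)<.06)&(abs(P[...,1]-.293)<.06)]
t=P[(P[...,2]>.06)&(P[...,2]<.08)&(abs(P[...,0]-.59)<.06)&(abs(P[...,1]-.293)<.06)]
for s in(w,t):print(len(s),s.min(0) if len(s) else 0,s.max(0) if len(s) else 0,s.mean(0) if len(s) else 0)
E
```

```text
wrist_force: [0.2, -1.1, 0.9]
opening: 1.001
grasp_force: 0.0
grasp_force: 0.0
grasp_force: 0.0
grasp_force: 0.0
grasp_force: 0.0
grasp_force: 0.0
ee [0.5187 0.3355 0.231 ] rpy [-3.1404  0.0021  3.1348] shift [-0.9065 -0.5182  0.3906]
turn [-0.0008  0.0014 -0.0043]
[0.445  0.3359 0.3736] [2.8492 0.0009 1.5646]
499 [0.5787 0.2835 0.0902] [0.6033 0.308  0.1027] [0.5894 0.2959 0.099 ]
3011 [0.5521 0.2555 0.06  ] [0.6282 0.3343 0.08  ] [0.5848 0.2968 0.0716]
```

```bash
python3 -m creep '[[[-0.905,-0.51,0.35,0,0,0,1],[-0.905,-0.51,0.35,0,0,0,1],[-0.905,-0.51,0.35,0,0,0,1],[-0.905,-0.51,0.35,0,0,0,1],[-0.905,-0.51,0.35,0,0,0,1]]]' | tail -9
python3 - <<'E'
from h import *
q=R.from_matrix(np.array([[-1,0,0],[0,1,0],[0,0,-1.]]))
go([.591,.2945,.076],q)
E
```

```text
time: 2.07
ee_pos: [0.5854, 0.2986, 0.2027]
orientation: [3.141, -0.002, 3.14]
wrist_force: [-0.5, 1.0, -0.7]
opening: 1.001
grasp_force: 0.0
ee [0.5854 0.2986 0.2027] rpy [ 3.1413 -0.0021  3.1404] shift [-0.0734 -0.0512  1.5842]
turn [ 0.0002 -0.0013 -0.0008]
```

```bash
python3 -m creep '[[[0,0,0.8,0,0,0,1],[0,0,0.8,0,0,0,1],[0,0,0.8,0,0,0,1],[0,0,0.8,0,0,0,1],[0,0,0.8,0,0,0,1],[0,0,0.8,0,0,0,1]]]' | tail -5
python3 - <<'E'
from h import *
q=R.from_matrix(np.array([[-1,0,0],[0,1,0],[0,0,-1.]]))
go([.591,.2945,.076],q)
E
```

```text
ee_pos: [0.5879, 0.2988, 0.1423]
orientation: [3.14, 0.004, -3.141]
wrist_force: [0.4, -0.5, -0.2]
opening: 0.997
grasp_force: 0.0
ee [0.5879 0.2988 0.1423] rpy [ 3.1403  0.0043 -3.1411] shift [-0.0354 -0.0545  0.8294]
turn [0.0009 0.0027 0.0003]
```

```bash
python3 -m creep '[[[-0.03,-0.054,0.4,0,0,0,1],[-0.03,-0.054,0.4,0,0,0,1],[-0.03,-0.054,0.8,0,0,0,1],[-0.03,-0.054,0.8,0,0,0,1],[-0.03,-0.054,0.8,0,0,0,1],[-0.03,-0.054,0.8,0,0,0,1],[-0.03,-0.054,0.8,0,0,0,1]]]' | tail -5
python3 -m creep '[[[0,0,0,0,0,0,-1],[0,0,0,0,0,0,-1],[0,0,0,0,0,0,-1],[0,0,0,0,0,0,-1],[0,0,0,0,0,0,-1],[0,0,0,0,0,0,-1],[0,0,0,0,0,0,-1],[0,0,0,0,0,0,-1]]]' 40| tail -5
```

```text
ee_pos: [0.5904, 0.2938, 0.0777]
orientation: [3.141, 0.003, 3.141]
wrist_force: [-0.3, -0.5, 0.3]
opening: 0.999
grasp_force: 0.0
ee_pos: [0.5893, 0.2934, 0.0755]
orientation: [3.141, 0.0, 3.141]
wrist_force: [0.2, 0.1, 1.3]
opening: 0.288
grasp_force: 40.5
```

```bash
python3 -m creep '[[[0,0,-0.1,0,0,0,-1],[0,0,-0.3,0,0,0,-1],[0,0,-0.5,0,0,0,-1],[0,0,-0.75,0,0,0,-1],[0,0,-1,0,0,0,-1],[0,0,-1,0,0,0,-1]]]' | tail -5
python3 -m creep '[[[0,0,-0.1,0,0,0,-1],[0,0,-0.2,0,0,0,-1],[0,0,-0.3,0,0,0,-1],[0,0,-0.3,0,0,0,-1],[0,0,-0.3,0,0,0,-1]]]' | tail -5
python3 - <<'E'
from h import *
c=capture("scene");save(c,"s1.png")
P=cloud(c);I=c["img"].astype(int);m=(I[...,0]>I[...,1]+30)&(I[...,0]>I[...,2]+15)&(abs(P[...,0]-.59)<.06)&(abs(P[...,1]-.293)<.06)&(P[...,2]>.005)
w=P[m];print(len(w),w.min(0),w.max(0))
t=w[w[:,2]>.05];print(len(t),cv2.minEnclosingCircle((t[:,:2]*1000).astype(np.float32)))
go([.45,.19,.076])
E
```

```text
ee_pos: [0.5917, 0.294, 0.1604]
orientation: [3.14, 0.007, 3.141]
wrist_force: [1.1, 1.1, 0.1]
opening: 0.288
grasp_force: 40.4
ee_pos: [0.5893, 0.2933, 0.1793]
orientation: [3.142, 0.0, 3.141]
wrist_force: [0.0, 0.1, -1.4]
opening: 0.293
grasp_force: 40.4
703 [0.5606 0.2654 0.005 ] [0.619  0.326  0.0615]
228 ((590.5557861328125, 296.00714111328125), 30.92466926574707)
ee [0.589  0.2932 0.1788] rpy [-3.1414 -0.0007  3.1413] shift [ 1.7359 -1.2903  1.2863]
```

View pics/s1.png

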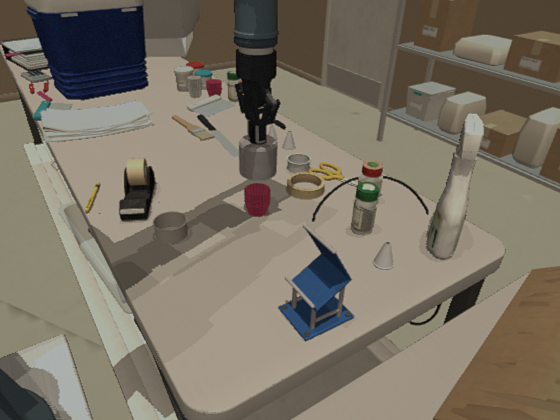

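The cover hangs from the gripper at (258,155), and the pink cups stand free at (257,200). I'm carrying the cover to bare table at (0.45, 0.19).

```bash
python3 -m creep '[[[0.1,-0.07,0,0,0,0,-1],[0.3,-0.22,0,0,0,0,-1],[0.6,-0.45,0,0,0,0,-1],[0.87,-0.645,0,0,0,0,-1]]]' | tail -5 |head -1
python3 -m creep '[[[0.3,-0.22,0,0,0,0,-1],[0.6,-0.45,0,0,0,0,-1],[0.8,-0.6,0,0,0,0,-1],[0.87,-0.645,0,0,0,0,-1],[0.87,-0.645,0,0,0,0,-1],[0.87,-0.645,0,0,0,0,-1]]]' | tail -5
python3 -m creep '[[[0,0,0.1,0,0,0,-1],[0,0,0.3,0,0,0,-1],[0,0,0.5,0,0,0,-1],[0,0,0.7,0,0,0,-1],[0,0,0.8,0,0,0,-1],[0,0,0.9,0,0,0,-1],[0,0,0.95,0,0,0,-1],[0,0,0.95,0,0,0,-1],[0,0,0.95,0,0,0,-1]]]' | tail -5
python3 - <<'E'
from h import *
go([.45,.19,.0755])
E
```

```text
ee_pos: [0.518, 0.2409, 0.178]
ee_pos: [0.4507, 0.1904, 0.1795]
orientation: [3.141, 0.001, 3.141]
wrist_force: [0.6, 0.4, -1.4]
opening: 0.286
grasp_force: 40.4
ee_pos: [0.4504, 0.1903, 0.1035]
orientation: [3.141, 0.0, 3.141]
wrist_force: [0.5, -0.2, -1.2]
opening: 0.293
grasp_force: 40.4
ee [0.4504 0.1903 0.1035] rpy [3.1415 0.0004 3.1414] shift [ 0.0049 -0.0036  0.3503]
```

```bash
python3 -m creep '[[[0,0,0.1,0,0,0,-1],[0,0,0.2,0,0,0,-1],[0,0,0.25,0,0,0,-1],[0,0,0.3,0,0,0,-1],[0,0,0.32,0,0,0,-1],[0,0,0.34,0,0,0,-1],[0,0,0.35,0,0,0,-1],[0,0,0.35,0,0,0,-1],[0,0,0.35,0,0,0,-1]]]' | tail -5
python3 - <<'E'
from h import *
c=capture("wrist");print(bot.get_obs()["wrist_force"])
c=capture("scene");P=cloud(c);m=(abs(P[...,0]-.45)<.05)&(abs(P[...,1]-.19)<.05)&(P[...,2]>.002)&(P[...,2]<.08)
w=P[m];print(len(w),w.min(0),w.max(0))
f=K(c)
E
```

```text
ee_pos: [0.4502, 0.1902, 0.0755]
orientation: [3.141, 0.0, 3.141]
wrist_force: [0.2, 0.7, -0.1]
opening: 0.288
grasp_force: 40.4
[ 0.6272 -0.1169 -0.0024]
1814 [0.4001 0.1401 0.002 ] [0.4968 0.2397 0.0797]
```

```bash
python3 -m creep '[[[0,0,0,0,0,0,1],[0,0,0,0,0,0,1],[0,0,0,0,0,0,1],[0,0,0,0,0,0,1],[0,0,0,0,0,0,1],[0,0,-0.3,0,0,0,1],[0,0,-0.6,0,0,0,1],[0,0,-1,0,0,0,1],[0,0,-1,0,0,0,1]]]' | tail -5
python3 -m creep '[[[-0.5,0.37,-0.5,0,0,0,1],[-0.87,0.645,-0.7,0,0,0,1],[-0.87,0.645,-0.7,0,0,0,1]]]' | tail -5
python3 - <<'E'
from h import *
c=capture("wrist");save(c,"w2.png");
d=capture("scene");save(d,"s2.png");e=capture("top")
for c in(c,d,e):
    P=cloud(c);I=c["img"].astype(int);m=(I[...,0]>I[...,1]+30)&(I[...,0]>I[...,2]+15)&(abs(P[...,0]-.59)<.06)&(abs(P[...,1]-.293)<.06)&(P[...,2]>.005)
    w=P[m];t=w[w[:,2]>.05] if len(w) else w
    if len(t)>3:print(len(t),w.min(0),w.max(0),cv2.minEnclosingCircle((t[:,:2]*1000).astype(np.float32)))
P=cloud(d);m=(abs(P[...,0]-.45)<.06)&(abs(P[...,1]-.19)<.06)
for a,b in((.066,.08),(.09,.11)):
    w=P[m&(P[...,2]>a)&(P[...,2]<b)];print(len(w),w.min(0),w.max(0),w.mean(0))
q=R.from_matrix(np.array([[-1,0,0],[0,1,0],[0,0,-1.]]))
go([.591,.2955,.2],q)
E
```

```text
ee_pos: [0.4537, 0.1908, 0.1612]
orientation: [3.14, 0.01, 3.142]
wrist_force: [0.4, 0.8, 0.6]
opening: 1.002
grasp_force: 0.0
ee_pos: [0.5229, 0.2434, 0.2143]
orientation: [3.14, 0.006, 3.141]
wrist_force: [0.3, -0.4, -0.7]
opening: 0.999
grasp_force: 0.0
659 [0.5616 0.2675 0.0137] [0.6203 0.3258 0.0613] ((590.9430541992188, 296.2336730957031), 29.552997589111328)
226 [0.5608 0.2659 0.0051] [0.6194 0.325  0.0617] ((590.24365234375, 295.61419677734375), 30.73603630065918)
737 [0.4123 0.1498 0.066 ] [0.4886 0.2292 0.0799] [0.447  0.1802 0.0722]
138 [0.439  0.1771 0.09  ] [0.4637 0.2024 0.1022] [0.4505 0.1864 0.0982]
ee [0.5206 0.2423 0.2117] rpy [ 3.1414  0.0015 -3.1411] shift [-0.8807  0.6651  0.1478]
turn [0.0001 0.0009 0.0003]
```

View pics/s2.png

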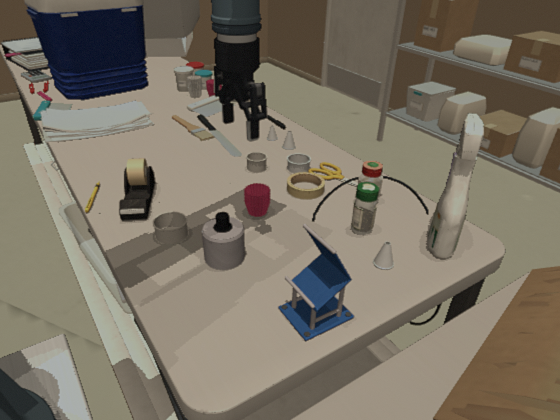

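The cover stands upright at (223,243), knob up and released. The cups are at (257,200), which is about world (0.591, 0.296). Next I go over them and descend.

```bash
python3 -m creep '[[[-0.5,0.37,0,0,0,0,1],[-0.875,0.668,0.2,0,0,0,1],[-0.875,0.668,0.2,0,0,0,1],[-0.875,0.668,0.2,0,0,0,1],[-0.875,0.668,0.2,0,0,0,1],[-0.875,0.668,0.2,0,0,0,1]]]' | tail -5 |head -2
python3 -m creep '[[[0,0,0.5,0,0,0,1],[0,0,1,0,0,0,1],[0,0,1,0,0,0,1],[0,0,1,0,0,0,1],[0,0,1,0,0,0,1]]]' | tail -5 |head -2
python3 - <<'E'
from h import *
q=R.from_matrix(np.array([[-1,0,0],[0,1,0],[0,0,-1.]]))
go([.5905,.2955,.02],q)
E
```

```text
ee_pos: [0.5885, 0.2943, 0.1953]
orientation: [-3.141, -0.001, 3.141]
ee_pos: [0.5904, 0.2951, 0.1181]
orientation: [3.141, 0.003, 3.141]
ee [0.5904 0.2951 0.1181] rpy [3.1408 0.0027 3.141 ] shift [0.0025 0.0047 1.2261]
turn [ 0.0005  0.0017 -0.0004]
```

```bash
python3 -m creep '[[[0,0,0.3,0,0,0,1],[0,0,0.6,0,0,0,1],[0,0,0.9,0,0,0,1],[0,0,0.9,0,0,0,1],[0,0,0.9,0,0,0,1],[0,0,0.9,0,0,0,1]]]' | tail -5 |head -3
python3 -m creep '[[[0,0,0.15,0,0,0,1],[0,0,0.28,0,0,0,1],[0,0,0.28,0,0,0,1],[0,0,0.28,0,0,0,1],[0,0,0.28,0,0,0,1]]]' | tail -5 
python3 -m creep '[[[0,0,0,0,0,0,-1],[0,0,0,0,0,0,-1],[0,0,0,0,0,0,-1],[0,0,0,0,0,0,-1],[0,0,0,0,0,0,-1],[0,0,0,0,0,0,-1],[0,0,0,0,0,0,-1]]]' 25| tail -6
```

```text
ee_pos: [0.5917, 0.2957, 0.0468]
orientation: [3.14, 0.005, 3.141]
wrist_force: [0.2, -0.8, -0.7]
ee_pos: [0.5895, 0.2951, 0.0207]
orientation: [-3.141, -0.0, 3.141]
wrist_force: [1.1, 0.1, 0.3]
opening: 0.999
grasp_force: 0.0
time: 10.78
ee_pos: [0.5901, 0.2953, 0.0214]
orientation: [3.141, 0.001, 3.141]
wrist_force: [0.1, 0.1, 3.5]
opening: 0.652
grasp_force: 26.7
```

```bash
python3 -m creep '[[[0,0,-0.1,0,0,0,-1],[0,0,-0.4,0,0,0,-1],[0,0,-0.7,0,0,0,-1],[0,0,-1,0,0,0,-1]]]' | tail -1
python3 -m creep '[[[0,0,-0.3,0,0,0,-1],[0,0,-0.7,0,0,0,-1],[0,0,-1,0,0,0,-1]]]' | tail -1
python3 -m creep '[[[0,0,-0.3,0,0,0,-1],[0,0,-0.7,0,0,0,-1],[0,0,-0.7,0,0,0,-1]]]' | tail -6
python3 -m creep '[[[0.1,-0.2,0,0,0,0,-1],[0.3,-0.6,0,0,0,0,-1],[0.5,-0.985,0,0,0,0,-1]]]' | tail -1
python3 -m creep '[[[0.2,-0.4,0,0,0,0,-1],[0.35,-0.7,0,0,0,0,-1],[0.5,-0.985,0,0,0,0,-1]]]' | tail -1
python3 -m creep '[[[0.2,-0.4,0,0,0,0,-1],[0.35,-0.7,0,0,0,0,-1],[0.5,-0.985,0,0,0,0,-1]]]' | tail -1
python3 -m creep '[[[0.2,-0.4,0,0,0,0,-1],[0.35,-0.7,0,0,0,0,-1],[0.5,-0.985,0,0,0,0,-1],[0.5,-0.985,0,0,0,0,-1],[0.5,-0.985,0,0,0,0,-1]]]' | tail -6
python3 -m creep '[[[0,0,0,0,-0.06,0,-1],[0,0,0,0,-0.13,0,-1],[0,0,0,0,-0.2,0,-1],[0,0,0,0,-0.27,0,-1],[0,0,0,0,-0.333,0,-1],[0,0,0,0,-0.333,0,-1],[0,0,0,0,-0.333,0,-1]]]' | tail -6
cat >> h.py <<'E'
def tray(yaw=-.03,C=(.515,-.0225,.075)):
    x=np.array([np.cos(yaw),np.sin(yaw),0]);k=np.array([0,0,1.]);s,c=.5,np.sqrt(.75)
    return np.array(C),np.stack([x*c+k*s,[-np.sin(yaw),np.cos(yaw),0],-s*x+c*k],1)
def togo(d,xo=-.002):
    C,T=tray();o=bot.get_obs()
    print("tcp in tray",T.T@(o["ee_pos"]-C))
    go(C+T@[xo,0,d],R.from_matrix(T@np.diag([-1,1,-1.])),o)
E
python3 -c "
from h import *
togo(.15)"
```

```text
grasp_force: 26.7
grasp_force: 26.7
time: 11.62
ee_pos: [0.5924, 0.2961, 0.2449]
orientation: [3.139, 0.01, 3.141]
wrist_force: [0.6, 0.4, 1.1]
opening: 0.647
grasp_force: 26.7
grasp_force: 26.7
grasp_force: 26.7
grasp_force: 26.7
time: 12.78
ee_pos: [0.4291, -0.0209, 0.2371]
orientation: [3.142, 0.001, 3.138]
wrist_force: [0.6, 0.2, 0.2]
opening: 0.648
grasp_force: 26.8
time: 13.37
ee_pos: [0.4289, -0.0197, 0.237]
orientation: [3.141, 0.522, 3.14]
wrist_force: [0.1, -0.3, -0.2]
opening: 0.651
grasp_force: 26.7
tcp in tray [0.0064 0.0002 0.1833]
ee [ 0.4289 -0.0197  0.237 ] rpy [3.1415 0.522  3.1404] shift [ 0.1046 -0.0065  0.4167]
turn [ 0.0092 -0.001   0.0159]
```

```bash
python3 -m creep '[[[0.05,0,0.2,0.005,0,0.008,-1],[0.105,-0.006,0.42,0.009,-0.001,0.016,-1],[0.105,-0.006,0.42,0.009,-0.001,0.016,-1],[0.105,-0.006,0.42,0.009,-0.001,0.016,-1],[0.105,-0.006,0.42,0.009,-0.001,0.016,-1]]]' | tail -6
python3 - <<'E'
from h import *
togo(.10)
C,T=tray()
for n in("scene","top","wrist"):
    c=capture(n)
    if n!="top": save(c,n+"3.png")
    P=(cloud(c)-C)@T;I=c["img"].astype(int);m=(I[...,0]>I[...,1]+30)&(I[...,0]>I[...,2]+15)&(np.linalg.norm(P-[0,0,.16],axis=-1)<.09)
    w=P[m];print(n,len(w))
    if len(w)>20:print(np.percentile(w,[1,50,99],axis=0))
    b=(I[...,2]>I[...,0]+25)&(I[...,2]>I[...,1]+10)&(np.linalg.norm(P-[0,0,.03],axis=-1)<.08)
    s=P[b&(abs(P[...,2])<.005)&(abs(P[...,0])<.035)]; p=P[b&(P[...,2]>.01)&(abs(P[...,0]-.036)<.006)]
    for q in(s,p):
        if len(q)>20:print(len(q),np.percentile(q,[1,50,99],axis=0))
E
```

```text
time: 13.78
ee_pos: [0.4399, -0.0204, 0.2047]
orientation: [3.141, 0.524, 3.114]
wrist_force: [1.4, 0.3, 0.1]
opening: 0.65
grasp_force: 26.8
tcp in tray [-0.0003 -0.0002  0.1499]
ee [ 0.4399 -0.0204  0.2047] rpy [3.141  0.5237 3.1136] shift [0.0218 0.001  0.6233]
turn [0.0011 0.     0.0011]
scene 810
[[-0.0271 -0.0591  0.1321]
 [-0.0139 -0.0152  0.171 ]
 [ 0.0288  0.025   0.2242]]
1661 [[-0.0323 -0.0389 -0.0014]
 [-0.0005 -0.0047  0.0012]
 [ 0.0332  0.0347  0.0037]]
244 [[ 0.033  -0.0393  0.0105]
 [ 0.0334 -0.0132  0.0416]
 [ 0.0352  0.0262  0.072 ]]
top 1016
[[-0.0214 -0.0268  0.1399]
 [ 0.0058 -0.0035  0.1657]
 [ 0.0304  0.0259  0.2127]]
440 [[-0.0345 -0.0346 -0.0037]
 [-0.0226  0.0134 -0.0008]
 [ 0.0238  0.0381  0.0039]]
584 [[ 0.0362 -0.0332  0.0106]
 [ 0.0379  0.0032  0.0423]
 [ 0.0395  0.0378  0.0713]]
wrist 14527
[[-0.0267 -0.0271  0.1506]
 [ 0.0055 -0.0008  0.171 ]
 [ 0.0266  0.0258  0.1888]]
4149 [[-0.0308 -0.0374 -0.001 ]
 [-0.0032 -0.0009  0.0006]
 [ 0.0301  0.0362  0.0022]]
```

View pics/scene3.png

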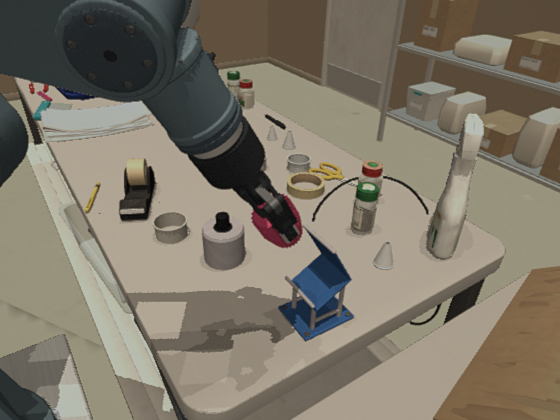

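View pics/wrist3.png

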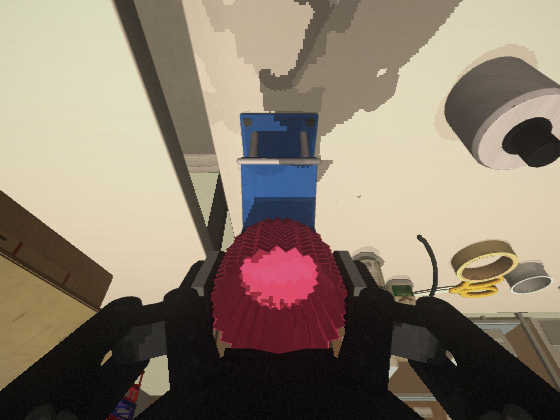

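The cups hang tilted at (278,222), square to the tray and lined up with the seat in both views. The wrist view shows the seat at (280,190), centred between the fingers. I'm descending along the seat normal.

```bash
python3 -m creep '[[[0.02,0,0.2,0,0,0,-1],[0.02,0,0.4,0,0,0,-1],[0.02,0,0.6,0,0,0,-1],[0.02,0,0.8,0,0,0,-1],[0.02,0,1,0,0,0,-1],[0.02,0,1,0,0,0,-1],[0.02,0,1,0,0,0,-1]]]' | tail -6
python3 -m creep '[[[0,0,0.1,0,0,0,-1],[0,0,0.2,0,0,0,-1],[0,0,0.3,0,0,0,-1],[0,0,0.38,0,0,0,-1],[0,0,0.43,0,0,0,-1],[0,0,0.46,0,0,0,-1],[0,0,0.48,0,0,0,-1],[0,0,0.48,0,0,0,-1]]]' | tail -6
python3 -c "
from h import *
togo(.021)"
```

```text
time: 14.52
ee_pos: [0.4774, -0.0215, 0.1333]
orientation: [3.14, 0.523, 3.112]
wrist_force: [-0.5, 0.5, -0.3]
opening: 0.653
grasp_force: 26.8
time: 15.18
ee_pos: [0.497, -0.0222, 0.1005]
orientation: [3.141, 0.525, 3.112]
wrist_force: [0.3, -0.7, 0.7]
opening: 0.646
grasp_force: 26.8
tcp in tray [-0.0029 -0.0003  0.0311]
ee [ 0.497  -0.0222  0.1005] rpy [3.1412 0.5248 3.1123] shift [-0.0106  0.0031  0.1257]
turn [0.0005 0.0008 0.0004]
```

```bash
python3 -m creep '[[[0,0,0.03,0,0,0,-1],[0,0,0.06,0,0,0,-1],[0,0,0.08,0,0,0,-1],[0,0,0.095,0,0,0,-1],[0,0,0.095,0,0,0,-1]]]' | tail -6
python3 -m creep '[[[0,0,0.015,0,0,0,-1],[0,0,0.015,0,0,0,-1],[0,0,0.015,0,0,0,-1]]]' | tail -6
python3 -m creep '[[[0,0,0.015,0,0,0,-1],[0,0,0.015,0,0,0,-1],[0,0,0.015,0,0,0,-1]]]' | tail -6
python3 -c "
from h import *
togo(.021)"
```

```text
time: 15.6
ee_pos: [0.5006, -0.0222, 0.0934]
orientation: [3.141, 0.524, 3.112]
wrist_force: [-0.4, 0.2, -0.3]
opening: 0.651
grasp_force: 26.8
time: 15.85
ee_pos: [0.5013, -0.0223, 0.0926]
orientation: [3.141, 0.524, 3.112]
wrist_force: [-0.6, 0.3, -1.0]
opening: 0.648
grasp_force: 26.8
time: 16.1
ee_pos: [0.502, -0.0223, 0.092]
orientation: [3.141, 0.525, 3.113]
wrist_force: [-5.0, 1.0, 7.1]
opening: 0.643
grasp_force: 27.8
tcp in tray [-0.0028 -0.0002  0.0212]
ee [ 0.502  -0.0223  0.092 ] rpy [3.1414 0.525  3.1125] shift [-0.0101  0.0025  0.0027]
turn [0.0005 0.0009 0.0005]
```

There's clean contact on the seat normal at the expected height. I'm opening gently and checking before I retreat.

```bash
python3 -m creep '[[[0,0,-0.008,0,0,0,0.35],[0,0,-0.008,0,0,0,0.4],[0,0,-0.008,0,0,0,0.5],[0,0,-0.008,0,0,0,0.6],[0,0,-0.008,0,0,0,0.75],[0,0,-0.008,0,0,0,0.9],[0,0,-0.008,0,0,0,0.9],[0,0,-0.008,0,0,0,0.9],[0,0,-0.008,0,0,0,0.9]]]' 20 | tail -6
python3 - <<'E'
from h import *
C,T=tray()
for n in("scene","wrist"):
    c=capture(n)
    save(c,n+"4.png")
    P=(cloud(c)-C)@T;I=c["img"].astype(int);m=(I[...,0]>I[...,1]+30)&(I[...,0]>I[...,2]+15)&(np.linalg.norm(P-[0,0,.03],axis=-1)<.05)
    w=P[m];print(n,len(w))
    if len(w)>20:print(np.percentile(w,[1,50,99],axis=0))
E
```

```text
time: 16.85
ee_pos: [0.5016, -0.0223, 0.0922]
orientation: [3.141, 0.525, 3.112]
wrist_force: [-0.1, -0.5, 0.4]
opening: 0.953
grasp_force: 0.0
scene 557
[[-0.0352 -0.0272  0.0051]
 [-0.0224 -0.0024  0.0416]
 [ 0.0173  0.0235  0.0613]]
wrist 15521
[[-0.0346 -0.0271  0.0248]
 [-0.0007 -0.0001  0.0434]
 [ 0.02    0.0267  0.0603]]
```

View pics/wrist4.png

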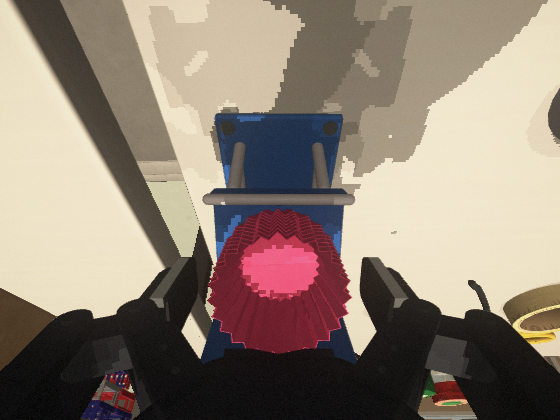

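The cups rest against the lip at (280,200), centred, with both fingers clear. I'm retreating along the normal.

```bash
python3 -m creep '[[[0,0,-0.1,0,0,0,1],[0,0,-0.3,0,0,0,1],[0,0,-0.6,0,0,0,1],[0,0,-1,0,0,0,1],[0,0,-1,0,0,0,1]]]' | tail -6
python3 -m creep '[[[0,0,-0.5,0,0,0,1],[0,0,-1,0,0,0,1],[0,0,-1,0,0,0,1],[0,0,-1,0,0,0,1],[0,0,-1,0,0,0,1],[0,0,-1,0,0,0,1]]]' | tail -6
python3 - <<'E'
from h import *
C,T=tray()
for n in("scene","wrist"):
    c=capture(n)
    save(c,n+"5.png")
    P=(cloud(c)-C)@T;I=c["img"].astype(int);m=(I[...,0]>I[...,1]+30)&(I[...,0]>I[...,2]+15)&(np.linalg.norm(P-[0,0,.03],axis=-1)<.05)
    w=P[m];print(n,len(w))
    if len(w)>20:
        print(np.percentile(w,[1,50,99],axis=0))
        t=w[w[:,2]>.054];print("rim",t.min(0),t.max(0))
E
```

```text
time: 17.37
ee_pos: [0.4631, -0.0221, 0.168]
orientation: [-3.136, 0.535, 3.115]
wrist_force: [1.3, -1.6, 0.2]
opening: 1.003
grasp_force: 0.0
time: 17.87
ee_pos: [0.421, -0.0197, 0.2291]
orientation: [3.14, 0.522, 3.112]
wrist_force: [0.3, 0.1, 0.1]
opening: 0.999
grasp_force: 0.0
scene 1478
[[-0.0348 -0.0288  0.0057]
 [-0.0071  0.0011  0.0413]
 [ 0.0205  0.0265  0.0611]]
rim [-0.0359 -0.0302  0.054 ] [0.0222 0.029  0.0625]
wrist 3035
[[-0.0345 -0.027   0.0289]
 [-0.0038 -0.0001  0.0384]
 [ 0.0204  0.0269  0.0602]]
rim [-0.0358 -0.0287  0.054 ] [0.0222 0.029  0.0613]
```

View pics/scene5.png

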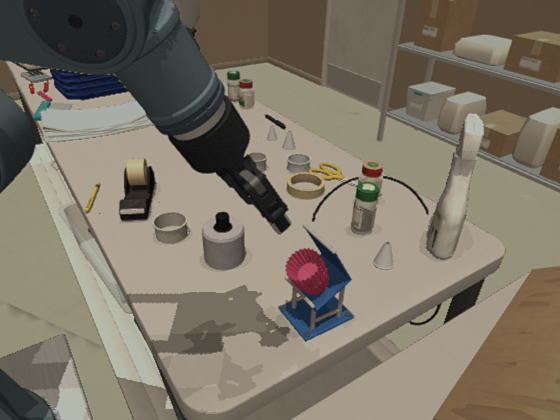

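The stack sits upright on the seat at (308,272), with its rim centre about 7 mm toward the lip and centred across. The cover stands at (223,243) and the bystanders look untouched. I'm handing in.

```bash
python3 -c "
from h import *
print(bot.finish_job())"
```

```text
the job is handed in; nothing more can be done
None
```

I handed the job in at about 18 s. The cover stands knob up on the bare table, and the cups rest on the holder's seat against the lip, about 7 mm off centre along the slope and under 1 mm across. The jar, nozzle and cutter ring looked undisturbed in the last picture; no verdict came back.

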